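Thread the brass hose elbow into the chucked coupling and clock it to the pointer

TASK

Take the brass elbow fitting out of the wooden rack and put its spigot into the brass coupling held in the three-jaw chuck, feeling gently for the start of the thread until it drops in. Then screw it in clockwise until it tightens on its black seal, stop with the elbow's barb pointing along the red pointer without turning it past, and let go. Do not force it, and leave the other fittings and tools where they are.

Things in the scene. Friction and masses are not known exactly. Their poses are not given: they have to be found in the camera images.
- elbow: Brass elbow hose fitting, 66 mm tall, 0.3 kg, upright in a rack hole, its collar on the rack top. Origin: centre of the spigot's flat lower end; z up, x along the sideways barb. By height: spigot 26 mm in diameter (tapered to 20 mm in the lowest 5 mm) 0-24; collar 55 mm in diameter 24-30; square block 26 x 26 mm, flats facing x and y, 30-66; barb 16-21 mm thick along +x at 46
- elbow_pins (a point): middle of the elbow's steel cross pin, on the spigot axis 10 mm above its lower end; the pin, 6 mm thick and flat beneath, sticks out along the elbow's +x and -x to a radius of 20.5 mm
- elbow_grip (a point): point on the elbow's axis inside the square block, 52 mm above the spigot's lower end; axes as the elbow's. Grip the block's two y flats here from above (barb between the fingers): the collar's top is 22 mm lower
- elbow_tip (a point): centre of the free end of the elbow's barb, 60 mm out from the spigot axis along the elbow's x, at height 46 mm
- chuck: Fixed steel three-jaw chuck 160 mm in diameter, face at 58 mm, jaws up to 92 mm, holding an upright brass female coupling 60 mm in diameter. Origin: centre of the underside; z up; +x along the red pointer on its face. The coupling has a round bore 28 mm in diameter and two opposite slots (clear to a 22 mm radius) for the elbow's pins; below, a coarse right-hand thread
- mouth (a point): centre of the coupling's mouth, 110 mm above the table, axes as the chuck's. Heading of the slots not given: the pins drop in with the barb somewhere from 0.9 to 1.6 rad anticlockwise (from above) of the red pointer, and must match within about 0.06 rad. They also fit half a turn away, but that way never reaches the pointer. Off the slots the pins rest on the rim, spigot end 7 mm below the mouth
- seal_top (a point): centre of the top of the black springy seal ring round the mouth (45 mm inside, 56 mm outside diameter), 6 mm above the mouth; this point is fixed to the chuck. The ring yields at 4.5 N and then 1.5 N/mm, up to 6 mm. With the pins in the slots the elbow drops about 11 mm more until its collar meets this ring, spigot end 18 mm below the mouth
- pointer (a point): tip of the red pointer on the chuck's face, 75 mm from the chuck's axis along its +x, 72 mm above the table. Turned clockwise from the slots, the elbow is drawn down 4.2 mm per rad; the thread takes up after about 0.55 rad, then resistance rises steadily until the barb is over the pointer (seal force 6 to 11 N, about 0.1 to 0.3 N m to turn). It stays where it is left
- rack: Fixed wooden block 100 x 310 x 45 mm, long side along its y, with three through holes 47 mm in diameter on its centre line at y = -100, 0 and 100 mm. Origin: centre of the underside. One hole holds the elbow, the others the straight barb and the plug
- straight_barb: bystander: steel straight hose barb, upright in a rack hole; same spigot and collar as the elbow, 76 mm tall; origin at the centre of its lower end
- blank_plug: bystander: black plug with a low red cap, upright in a rack hole, 44 mm tall, collar as the elbow's; origin at the centre of its lower end
- lock_ring: bystander: brass ring 48 mm across, 12 mm high, flat on the bench; origin at the centre of its underside
- spanner: bystander: spanner 190 mm long lying on the bench
- gas_nozzle: bystander: copper tube 22 mm across, 65 mm high, standing on the bench
- try_square: bystander: flat steel try square, 200 x 130 mm arms, lying on the bench
- wire_brush: bystander: brush 180 mm long lying on the bench
- offcut: bystander: steel plate offcut 50 x 70 x 12 mm lying on the bench
- spray_can: bystander: blue can 60 mm across, 170 mm tall, standing on the bench

How it is judged:
By the outcome, as a careful person would: the job done as asked, in the order asked, and still so for the second after the job is handed in, with the robot touching nothing.
It also fails if it takes over 58 s, if anything falls off the work surface, if the arm or the gripper's body presses on something with over 40 N, if the wrist force passes 120 N, or if a joint passes its speed limit or range.

ROBOT

A 6-joint arm with a two-finger parallel gripper is mounted at the origin on the work surface. World frame = base frame: x ahead of the robot, y to its left, z up, the work surface at z = 0. Lengths are in m, angles in rad, forces in N, time in s.
With the tool pointing down it reaches from about 0.425 to 0.95 m from the base axis. Payload 14.7 kg.
Tool frame: the origin (TCP) lies midway between the tips of the shut fingers; the grasp point (between the pads) lies 19 mm behind it; z points along the fingers, y is the line along which they close (so a half turn about z gives the same grasp; the last joint's range is limited). The gripper opens to 85 mm and grips with 20 to 120 N. Pads are 22 mm wide; open, the fingers measure 114 mm over their backs; the gripper's body (76 mm by 85 mm) begins 54 mm behind the grasp point. The pads swing forward as they close: fully open they stand 13 mm farther back than shut.
Start: joints at [-1.206, 0.48, 1.596, -0, 1.065, -0.047], TCP at [0.26, -0.596, 0.203] pointing down, gripper open.
Joint ranges: [-2.75, 2.75], [-0.82, 2.05], [0.23, 2.67], [-1.56, 4.7], [0.09, 2.69], [-2.92, 2.92]. Speed limits (rad/s): [1.89, 1.89, 2.39, 3.01, 3.01, 3.01].

INTERFACE

Orientations are given as a unit quaternion [x, y, z, w].
In Python, from station import get_obs, imaging, robot gives the robot as it stands. The module is installed in compiled form; this text tells all that it offers.
- The arm moves only by the shell command python3 -m pendant 'ROWS'. ROWS is JSON, a list of rows, each an object of numbers: "grip": the gripper's target within -1 to 1 (fully open at 1, half-way at 0, shut at -1); "dx", "dy", "dz": the shift along the tool's x, y, z in m; "turn": the turn about the tool's z in rad. A call has 1 to 8 rows; each row shifts and turns the commanded pose from where the row before left it, along the tool's axes as they then stand; what a row does not reach is not made up. A row lasts 1/10 s, in which the tool goes at most 50 mm and 8.59 degrees, less where a joint would pass 70% of its speed; a pose out of reach is approached as far as the arm can. A call is refused whole if a number of a shift passes 0.05 or a number of a turn 0.15, either way. A call with a gripper value outside its range is refused whole. The fingers move at their own pace and stop on an object; the grip force is fixed at half the most. Time passes only in rows, so rows that do not move let the fingers close. It gives the time, the measured TCP pose, the force, the opening and the grip force at its end, in the units of the state.
- get_obs(): the state, without advancing time (a new reading comes with each control period).
- imaging.snapshot(name): name is "scene" or "top"; returns a dict with "pixels" (384x512x3 uint8, red, green, blue), "mtx" (3x3 intrinsics, pixels), "k1" (the pictures are not rectified: a ray, as slopes to the right and down, at radius r is drawn at 1 + k1 r^2 times it, then the intrinsics apply), "eye" and "attitude" of the camera in the world. Camera axes: x right, y down, z forward; pixel columns grow to the right and rows downward; lengths in m; the calibration is good to about 2 mm. A picture is of the moment at which its call begins. There is no depth.
- robot.sign_off(): hands the job in; it is judged then, once.
The state is a dict: "clock": time; "joint_positions": joint angles; "dq": joint speeds; "joint_efforts": joint torques, N m; "ee_pos": TCP position; "orientation": TCP orientation; "contact_force": force on the tool from outside, world axes, zero at the start; "moment": the same for the moment, N m; "width": finger opening in m; "finger_force": force on a finger pad.
Only numpy, scipy, OpenCV 4.12 (cv2) and the standard library are available. Lean on these libraries where they do the work, as an engineer would, in place of code of your own. Each camera call takes 0.05 s, during which the arm holds its last target. There are 200 camera calls.

## Working session

There is one attempt and no reset: what is moved stays moved. The work goes in short steps, Python scripts to look and compute and a shell command to move; the robot and the scene stay as the last step left them, time stands still between calls to the robot, and variables do not carry over. Pictures are saved under pics/ and viewed, at most 10 in all, crops included, and the job is handed in when it is done.

```bash
mkdir -p pics; cat > h.py <<'E'
import numpy as np, cv2
from scipy.spatial.transform import Rotation as R
from station import get_obs, imaging, robot
def snap(n):
    s=imaging.snapshot(n); return s
def rot(s):
    a=np.array(s['attitude'],float); return a if a.shape==(3,3) else R.from_quat(a).as_matrix()
def ray(s,u,v):
    K=np.array(s['mtx']); d=np.array([[[u,v]]],float)
    p=cv2.undistortPoints(d,K,None)[0,0]; r0=np.hypot(*p); r=r0
    for _ in range(30): r=r0/(1+s['k1']*r*r)
    p=p*(r/r0 if r0>0 else 1)
    w=rot(s)@np.array([p[0],p[1],1]); return np.array(s['eye']),w/np.linalg.norm(w)
def plane(s,u,v,z):
    o,d=ray(s,u,v); return o+d*(z-o[2])/d[2]
def tri(s1,p1,s2,p2):
    o1,d1=ray(s1,*p1);o2,d2=ray(s2,*p2)
    t=np.linalg.lstsq(np.stack([d1,-d2],1),o2-o1,rcond=None)[0]
    a=o1+t[0]*d1;b=o2+t[1]*d2; return (a+b)/2,np.linalg.norm(a-b)
def proj(s,P):
    c=rot(s).T@(np.array(P)-np.array(s['eye'])); p=c[:2]/c[2]; p=p*(1+s['k1']*(p@p))
    K=np.array(s['mtx']); return K[0,0]*p[0]+K[0,2],K[1,1]*p[1]+K[1,2]
E
python3 - <<'E'
from h import *
import pickle
for n in('scene','top'):
    s=snap(n); cv2.imwrite(f'pics/{n}0.png',s['pixels'][...,::-1]); pickle.dump(s,open(n+'0.pkl','wb'))
    print(n,s['eye'],rot(s),s['mtx'],s['k1'])
o=get_obs(); print({k:np.round(v,3) for k,v in o.items()})
E
```

```text
scene [ 1.54331285 -0.11129457  0.73542589] [[ 0.13438591  0.5442654  -0.82807946]
 [ 0.99085996 -0.06393629  0.11878003]
 [ 0.01170353 -0.83647314 -0.54788293]] [[486.74950444   0.         249.72850094]
 [  0.         486.74950444 188.50690656]
 [  0.           0.           1.        ]] -0.015647087696516356
top [0.48413408 0.04877307 1.3840342 ] [[ 0.01024136 -0.99758788  0.06865526]
 [-0.99992607 -0.01066706 -0.00583682]
 [ 0.00655509 -0.06859041 -0.99762337]] [[496.08966654   0.         253.22693815]
 [  0.         496.08966654 189.47936765]
 [  0.           0.           1.        ]] -0.10158518339617777
{'clock': np.float64(0.1), 'joint_positions': array([-1.206,  0.481,  1.597,  0.   ,  1.065, -0.047]), 'dq': array([ 0.002, -0.003, -0.002, -0.   , -0.   ,  0.   ]), 'joint_efforts': array([ 0.0000e+00, -9.5226e+01, -4.3104e+01, -0.0000e+00,  5.0000e-03,
       -0.0000e+00]), 'ee_pos': array([ 0.26 , -0.595,  0.203]), 'orientation': array([ 0.979,  0.204, -0.   , -0.001]), 'contact_force': array([-0.74 , -0.143, -0.053]), 'moment': array([ 0.   ,  0.011, -0.026]), 'finger_force': np.float64(0.0), 'width': np.float64(0.085)}
```

View pics/scene0.png

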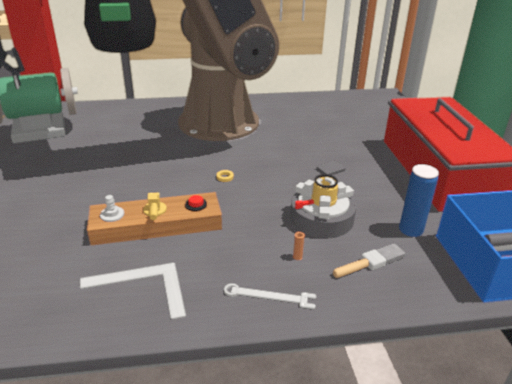

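View pics/top0.png

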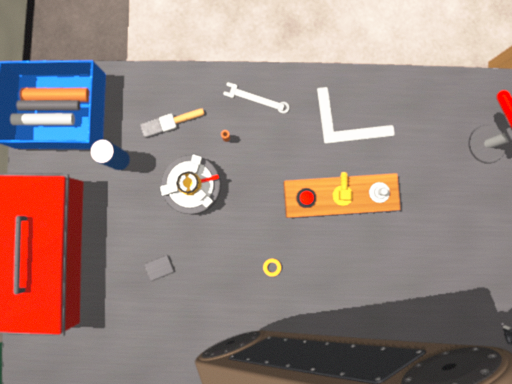

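Top view: the elbow is in the middle rack hole at (343,192) with its barb up (+x world), and the chuck is at (189,184) with its red pointer to the right (-y). In the scene view the elbow is at (153,206) and the coupling at (325,192). Next I'll make enlarged crops.

```bash
python3 - <<'E'
from h import *
import pickle
t=pickle.load(open('top0.pkl','rb'));s=pickle.load(open('scene0.pkl','rb'))
def crop(im,x,y,w,h): return cv2.resize(im[y:y+h,x:x+w,::-1],(400,300),interpolation=cv2.INTER_CUBIC)
a=crop(t['pixels'],310,160,80,60);b=crop(t['pixels'],150,154,80,60)
c=crop(s['pixels'],120,180,80,60);d=crop(s['pixels'],285,165,80,60)
cv2.imwrite('pics/crops.png',np.vstack([np.hstack([a,b]),np.hstack([c,d])]))
def mask(sn,lo,hi,box):
    x,y,w,h=box;hsv=cv2.cvtColor(sn['pixels'],cv2.COLOR_RGB2HSV);m=cv2.inRange(hsv,lo,hi);z=np.zeros_like(m);z[y:y+h,x:x+w]=m[y:y+h,x:x+w];return z
for n,sn,box in(('top elbow',t,(315,165,50,50)),('scene elbow',s,(135,185,40,40)),):
    m=mask(sn,(20,120,80),(35,255,255),box);v,u=np.nonzero(m);print(n,u.min(),u.max(),v.min(),v.max(),u.mean(),v.mean())
    for r in range(v.min(),v.max()+1):
        q=u[v==r]; print(r,q.min() if len(q) else '',q.max() if len(q) else '',end='; ')
    print()
for n,sn,box in(('top ptr',t,(195,165,30,30)),('scene ptr',s,(285,190,35,25))):
    m=mask(sn,(0,150,100),(6,255,255),box);v,u=np.nonzero(m);print(n,u.min(),u.max(),v.min(),v.max());print(u[u.argmin()],v[u==u.min()].mean(),u.max(),v[u==u.max()].mean())
E
```

```text
top elbow 332 351 172 205 342.1904761904762 191.8357142857143
172 342 344; 173 341 346; 174 341 346; 175 341 346; 176 341 346; 177 341 346; 178 341 346; 179 340 346; 180 340 346; 181 341 346; 182 340 346; 183 340 346; 184 341 346; 185 340 346; 186 337 346; 187 335 349; 188 334 350; 189 334 351; 190 334 351; 191 333 351; 192 333 350; 193 332 351; 194 332 351; 195 332 351; 196 332 351; 197 333 351; 198 333 351; 199 333 350; 200 333 350; 201 334 350; 202 335 350; 203 336 349; 204 337 348; 205 340 345; 
scene elbow 144 165 193 218 154.2122905027933 205.83240223463687
193 150 157; 194 148 158; 195 148 158; 196 148 158; 197 148 158; 198 148 158; 199 148 158; 200 149 158; 201 149 158; 202 149 160; 203 149 163; 204 147 164; 205 147 165; 206 146 165; 207 146 165; 208 144 165; 209 144 165; 210 144 165; 211 144 164; 212 144 163; 213 146 162; 214 147 160; 215 149 157; 216 150 155; 217 150 155; 218 151 154; 
top ptr 201 218 175 181
201 179.5 218 176.5
scene ptr 295 313 200 208
295 207.0 313 201.5
```

View pics/crops.png

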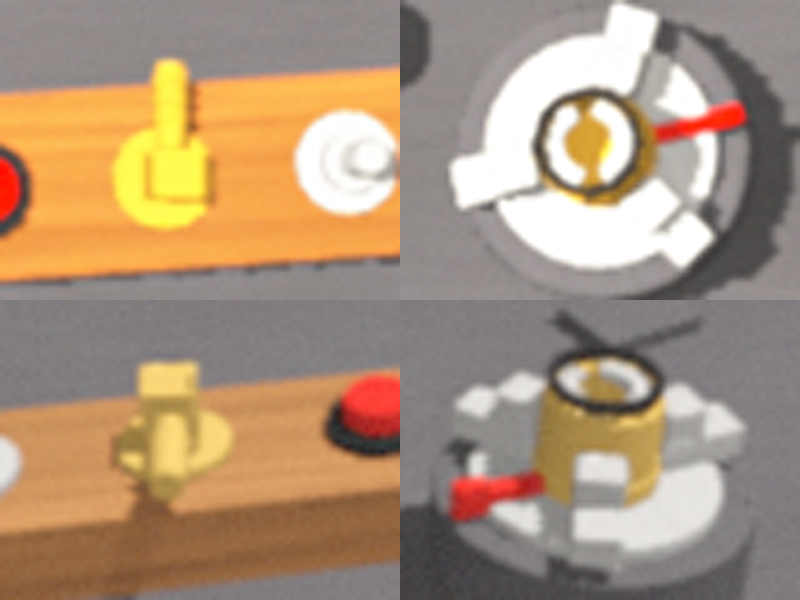

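Crops: the elbow block's top face sits at about (345.6,195.2) in the top view and (153,195) in the scene view. The seal ring centre is at about (187.3,182.3) top and (326,181) scene. The slots show as a brass band running nearly vertically in the top view, roughly along world x.

```bash
python3 - <<'E'
from h import *
import pickle
t=pickle.load(open('top0.pkl','rb'));s=pickle.load(open('scene0.pkl','rb'))
def ringfit(sn,c,r,thr=75):
    g=cv2.cvtColor(sn['pixels'],cv2.COLOR_RGB2GRAY);v,u=np.nonzero(g<thr);k=np.hypot(u-c[0],v-c[1])<r
    p=np.stack([u[k],v[k]],1).astype(np.float32);h=cv2.convexHull(p);print('n',len(p));return cv2.fitEllipse(h)
a=ringfit(t,(187.3,182.3),12);b=ringfit(s,(326,181),13);print(a,b)
print('seal',tri(t,a[0],s,b[0]), plane(t,*a[0],.116),plane(s,*b[0],.116))
print('block top',tri(t,(345.6,195.2),s,(153.2,195.2)),plane(t,345.6,195.2,.087),plane(s,153.2,195.2,.087))
# collar circle via top mask: leftmost, bottom
# barb tip: top (343.7,172.5)
hsv=cv2.cvtColor(t['pixels'],cv2.COLOR_RGB2HSV);m=cv2.inRange(hsv,(20,120,80),(35,255,255))
P=np.array([plane(t,m_u,v,.051) for v in range(190,206) for m_u in (np.nonzero(m[v,320:360])[0].min()+320-.5,)])
Q=np.array([plane(t,u,np.nonzero(m[180:215,u])[0].max()+180.5,.051) for u in range(334,350)])
A=np.vstack([P,Q])[:,:2];x=np.linalg.lstsq(np.c_[2*A,np.ones(len(A))],(A**2).sum(1),rcond=None)[0];print('collar',x[:2],np.sqrt(x[2]+x[:2]@x[:2]))
B=np.array([plane(t,np.mean(np.nonzero(m[v,330:360])[0])+330,v,.067) for v in range(174,185)])
f=np.polyfit(B[:,0],B[:,1],1);print('barb heading',np.arctan(f[0]),'axis y at x tip',B[0],'tip',plane(t,343.5,171.5,.067))
print('tri tip',tri(t,(343.5,172),s,(153,217)))
hr=cv2.inRange(hsv,(0,150,100),(6,255,255));C=np.array([plane(t,u,np.mean(np.nonzero(hr[165:195,u])[0])+165,.072) for u in range(202,218)])
f=np.polyfit(C[:,1],C[:,0],1);print('pointer dir heading',np.arctan2(-1,-f[0]),C[-1],C[0])
sx=plane(t,*a[0],.116);tip=C[-1];d=tip-sx;print('axis->tip',np.arctan2(d[1],d[0]),np.hypot(d[0],d[1]))
# slot: brass band
mm=cv2.inRange(hsv,(15,90,60),(35,255,255))
for v in range(172,195): 
    q=np.nonzero(mm[v,177:199])[0]+177; print(v,q.tolist())
E
```

```text
n 2Traceback (most recent call last):
  File "<stdin>", line 7, in <module>
  File "<stdin>", line 6, in ringfit
cv2.error: OpenCV(4.12.0) /io/opencv/modules/imgproc/src/shapedescr.cpp:361: error: (-201:Incorrect size of input array) There should be at least 5 points to fit the ellipse in function 'fitEllipseNoDirect'
```

```bash
python3 - <<'E'
from h import *
import pickle
t=pickle.load(open('top0.pkl','rb'));s=pickle.load(open('scene0.pkl','rb'))
def ringfit(sn,c,r,thr):
    g=sn['pixels'].max(2);v,u=np.nonzero(g<thr);k=np.hypot(u-c[0],v-c[1])<r
    p=np.stack([u[k],v[k]],1).astype(np.float32);h=cv2.convexHull(p);print('n',len(p));return cv2.fitEllipse(h)
for th in (100,120): a=ringfit(t,(187.3,182.3),12,th);b=ringfit(s,(326,181),13,th-10);print(a,b)
print('seal',tri(t,a[0],s,b[0]), plane(t,*a[0],.116),plane(s,*b[0],.116))
print('block top',tri(t,(345.6,195.2),s,(153.2,195.2)),plane(t,345.6,195.2,.087),plane(s,153.2,195.2,.087))
hsv=cv2.cvtColor(t['pixels'],cv2.COLOR_RGB2HSV);m=cv2.inRange(hsv,(20,120,80),(35,255,255))
P=np.array([plane(t,np.nonzero(m[v,320:360])[0].min()+319.5,v,.051) for v in range(190,204)])
Q=np.array([plane(t,u,np.nonzero(m[180:215,u])[0].max()+180.5,.051) for u in range(334,350)])
A=np.vstack([P,Q])[:,:2];x=np.linalg.lstsq(np.c_[2*A,np.ones(len(A))],(A**2).sum(1),rcond=None)[0];print('collar',x[:2],np.sqrt(x[2]+x[:2]@x[:2]))
B=np.array([plane(t,np.mean(np.nonzero(m[v,330:360])[0])+330,v,.067) for v in range(174,185)])
f=np.polyfit(B[:,0],B[:,1],1);print('barb heading',np.arctan(f[0]),B[0],'tip',plane(t,343.5,171.5,.067))
print('tri tip',tri(t,(343.5,172),s,(153,217)))
hr=cv2.inRange(hsv,(0,150,100),(6,255,255));C=np.array([plane(t,u,np.mean(np.nonzero(hr[165:195,u])[0])+165,.072) for u in range(202,218)])
f=np.polyfit(C[:,1],C[:,0],1);print('pointer dir heading',np.arctan2(-1,-f[0]),C[-1],C[0])
sx=plane(t,*a[0],.116);d=C[-1]-sx;print('axis->tip',np.arctan2(d[1],d[0]),np.hypot(d[0],d[1]))
mm=cv2.inRange(hsv,(15,90,60),(35,255,255))
for v in range(172,195): print(v,(np.nonzero(mm[v,177:199])[0]+177).tolist())
E
```

```text
n 25
n 106
((187.08529663085938, 182.1317138671875), (19.964616775512695, 20.599384307861328), 48.3778190612793) ((324.9634094238281, 178.85023498535156), (16.251901626586914, 23.88913917541504), 109.17691802978516)
n 72
n 162
((187.46669006347656, 182.00833129882812), (20.40730094909668, 21.214723587036133), 74.78327941894531) ((326.0315856933594, 178.38157653808594), (18.793066024780273, 23.939794540405273), 94.35076904296875)
seal (array([0.58860696, 0.21006888, 0.11868784]), np.float64(9.13935994002035e-05)) [0.58881771 0.21036661 0.116     ] [0.5844468  0.21151699 0.116     ]
block top (array([ 0.56107074, -0.20255656,  0.08421936]), np.float64(2.278884186971038e-06)) [ 0.56090618 -0.20201774  0.087     ] [ 0.56526454 -0.20216802  0.087     ]
collar [ 0.56327451 -0.19982878] 0.028546708721256687
barb heading -0.039602865826956345 [ 0.61892908 -0.20038036  0.067     ] tip [ 0.62566271 -0.20040435  0.067     ]
tri tip (array([ 0.62439578, -0.2017411 ,  0.06608061]), np.float64(0.0022961172658558676))
pointer dir heading -1.3171196243683618 [0.60795298 0.13767254 0.072     ] [0.598
[... 445 characters left out ...]
 191, 198]
182 [183, 184, 185, 186, 187, 188, 189, 190, 191, 198]
183 [183, 184, 185, 186, 187, 188, 189, 190, 191, 198]
184 [183, 184, 185, 186, 187, 188, 189, 190, 191, 197, 198]
185 [184, 185, 186, 187, 188, 189, 190, 197, 198]
186 [185, 186, 187, 188, 189, 197, 198]
187 [187, 188, 189, 197, 198]
188 [178, 179, 187, 188, 189, 196, 197, 198]
189 [178, 179, 180, 187, 188, 189, 195, 196, 197, 198]
190 [179, 180, 181, 187, 188, 189, 190, 194, 195, 196, 197]
191 [180, 181, 182, 186, 187, 188, 189, 192, 193, 194, 195, 196]
192 [182, 183, 184, 185, 186, 187, 188, 189, 190, 191, 192, 193, 194, 195]
193 [184, 185, 186, 187, 188, 189, 190, 191, 192, 193]
194 [186, 187, 188, 189, 190, 191, 192, 193]
```

```bash
python3 -m pendant '[{"turn":-0.15,"grip":0.4},{"turn":-0.15,"grip":0.4},{"turn":-0.15,"grip":0.4},{"turn":-0.15,"grip":0.4},{"turn":-0.15,"grip":0.4},{"turn":-0.15,"grip":0.4},{"turn":-0.15,"grip":0.4},{"turn":-0.15,"grip":0.4}]'; python3 -m pendant '[{"turn":-0.15,"grip":0.4},{"turn":-0.15,"grip":0.4},{"turn":-0.15,"grip":0.4},{"turn":-0.15,"grip":0.4},{"turn":-0.15,"grip":0.4},{"turn":-0.15,"grip":0.4},{"turn":-0.15,"grip":0.4},{"turn":-0.15,"grip":0.4}]'; python3 -m pendant '[{"turn":-0.15,"grip":0.4},{"turn":-0.14,"grip":0.4},{"grip":0.4}]'; cat >> h.py <<'E'
def go(x,y,z,h):
    o=get_obs();M=R.from_quat(o['orientation']).as_matrix();cur=np.arctan2(M[1,0],M[0,0]);p=np.array(o['ee_pos'])
    d=M.T@(np.array([x,y,z])-p);dt=-((h-cur+np.pi)%(2*np.pi)-np.pi)
    print('clock',round(o['clock'],2),'pos',p.round(4),'head',round(cur,4),'q6',round(o['joint_positions'][5],3),'tool d',d.round(4),'turn',round(dt,4),'F',np.round(o['contact_force'],2),'M',np.round(o['moment'],3),'w',round(float(o['width']),4),'tilt',M[:2,2].round(4))
E
python3 -c "
from h import *
go(.563,-.1995,.15,3.11)"
```

```text
clock 0.1 pos [ 0.26   -0.5952  0.2028] head 0.4118 q6 -0.047 tool d [ 0.436  -0.2413  0.0531] turn -2.6982 F [-0.74 -0.14 -0.05] M [ 0.     0.011 -0.026] w 0.0855 tilt [-0.0004  0.0011]invalid input
invalid input
invalid input
```

```bash
python3 -m pendant '[{"grip":0.4,"dx":0,"dy":0,"dz":0,"turn":-0.15},{"grip":0.4,"dx":0,"dy":0,"dz":0,"turn":-0.15},{"grip":0.4,"dx":0,"dy":0,"dz":0,"turn":-0.15},{"grip":0.4,"dx":0,"dy":0,"dz":0,"turn":-0.15},{"grip":0.4,"dx":0,"dy":0,"dz":0,"turn":-0.15},{"grip":0.4,"dx":0,"dy":0,"dz":0,"turn":-0.15},{"grip":0.4,"dx":0,"dy":0,"dz":0,"turn":-0.15},{"grip":0.4,"dx":0,"dy":0,"dz":0,"turn":-0.15}]'
```

```text
clock: 0.9
ee_pos: [0.2601, -0.5954, 0.203]
orientation: [0.69, 0.724, 0.0, -0.0]
contact_force: [0.0, -0.2, -0.5]
width: 0.0597
finger_force: 0.0
```

```bash
python3 -m pendant '[{"grip":0.4,"dx":0,"dy":0,"dz":0,"turn":-0.15},{"grip":0.4,"dx":0,"dy":0,"dz":0,"turn":-0.15},{"grip":0.4,"dx":0,"dy":0,"dz":0,"turn":-0.15},{"grip":0.4,"dx":0,"dy":0,"dz":0,"turn":-0.15},{"grip":0.4,"dx":0,"dy":0,"dz":0,"turn":-0.15},{"grip":0.4,"dx":0,"dy":0,"dz":0,"turn":-0.15},{"grip":0.4,"dx":0,"dy":0,"dz":0,"turn":-0.15},{"grip":0.4,"dx":0,"dy":0,"dz":0,"turn":-0.15}]'
python3 -m pendant '[{"grip":0.4,"dx":0,"dy":0,"dz":0,"turn":-0.15},{"grip":0.4,"dx":0,"dy":0,"dz":0,"turn":-0.14},{"grip":0.4,"dx":0,"dy":0,"dz":0,"turn":0}]'
python3 -c "
from h import *
go(.563,-.1995,.15,3.11)"
```

```text
clock: 1.7
ee_pos: [0.2601, -0.5954, 0.203]
orientation: [0.161, 0.987, 0.0, -0.0]
contact_force: [0.1, -0.5, 1.2]
width: 0.0593
finger_force: 0.0
clock: 2.0
ee_pos: [0.2601, -0.5954, 0.2031]
orientation: [0.018, 1.0, 0.0, -0.0]
contact_force: [-1.1, -0.0, 0.2]
width: 0.0598
finger_force: 0.0
clock 2.0 pos [ 0.2601 -0.5954  0.2031] head 3.1046 q6 -2.739 tool d [-0.2881  0.4068  0.0532] turn -0.0054 F [-1.12 -0.01  0.19] M [ 0.047  0.036 -0.012] w 0.0598 tilt [-0.0003  0.0006]
```

```bash
python3 -m pendant '[{"grip":0.4,"dx":-0.0288,"dy":0.0406,"dz":0,"turn":0},{"grip":0.4,"dx":-0.0288,"dy":0.0406,"dz":0,"turn":0},{"grip":0.4,"dx":-0.0288,"dy":0.0406,"dz":0,"turn":0},{"grip":0.4,"dx":-0.0288,"dy":0.0406,"dz":0,"turn":0},{"grip":0.4,"dx":-0.0288,"dy":0.0406,"dz":0,"turn":0},{"grip":0.4,"dx":-0.0288,"dy":0.0406,"dz":0,"turn":0},{"grip":0.4,"dx":-0.0288,"dy":0.0406,"dz":0,"turn":0},{"grip":0.4,"dx":-0.0288,"dy":0.0406,"dz":0,"turn":0}]'
python3 -m pendant '[{"grip":0.4,"dx":-0.0288,"dy":0.0406,"dz":0,"turn":0},{"grip":0.4,"dx":-0.0288,"dy":0.0406,"dz":0,"turn":0},{"grip":0.4,"dx":0,"dy":0,"dz":0.04,"turn":0},{"grip":0.4,"dx":0,"dy":0,"dz":0.03,"turn":0},{"grip":0.4,"dx":0,"dy":0,"dz":0,"turn":0}]'
python3 - <<'E'
from h import *
go(.563,-.1995,.054,3.11)
c=[]
for n,b in(('top',(300,150,100,75)),('scene',(100,150,100,75))):
    s=snap(n);x,y,w,h=b;c.append(cv2.resize(s['pixels'][y:y+h,x:x+w,::-1],(400,300),interpolation=cv2.INTER_CUBIC))
cv2.imwrite('pics/g1.png',np.hstack(c))
E
```

```text
clock: 2.8
ee_pos: [0.5042, -0.2785, 0.2034]
orientation: [0.023, 1.0, -0.0, 0.0]
contact_force: [0.0, -1.3, 0.1]
width: 0.0597
finger_force: 0.0
clock: 3.3
ee_pos: [0.5617, -0.1998, 0.1298]
orientation: [0.021, 1.0, 0.001, -0.003]
contact_force: [-1.0, 0.1, 1.2]
width: 0.0597
finger_force: 0.0
clock 3.3 pos [ 0.5617 -0.1998  0.1298] head 3.0987 q6 -1.92 tool d [-0.0017  0.0002  0.0758] turn -0.0113 F [-1.01  0.08  1.2 ] M [0.002 0.065 0.006] w 0.0597 tilt [-0.006   0.0025]
```

View pics/g1.png

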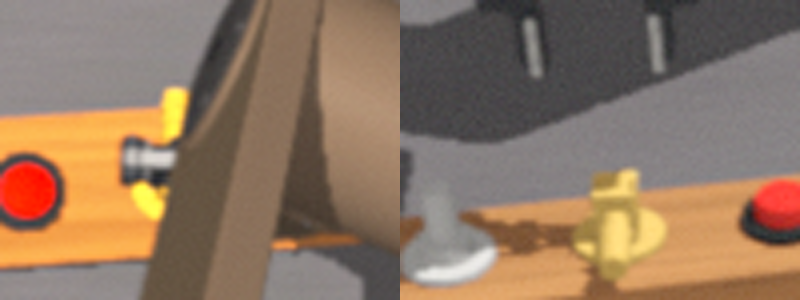

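The scene crop shows the fingertips at about (133,169) and (164,167), above the elbow block at about (153,194). I'll check this against the projection.

```bash
python3 - <<'E'
from h import *
import pickle
s=pickle.load(open('scene0.pkl','rb'))
M=R.from_quat(get_obs()['orientation']).as_matrix();p=np.array(get_obs()['ee_pos'])
for dz in (0,-.005,-.01):
  for k in(-1,1): print(dz,k,proj(s,p+M@np.array([0,k*.03,dz])))
print(proj(s,p),proj(s,(.563,-.1995,.087)),proj(s,(.563,-.2015,.087)))
E
```

```text
0 -1 (np.float64(138.48672714825756), np.float64(178.7343796070685))
0 1 (np.float64(164.6039577871961), np.float64(177.71693381101224))
-0.005 -1 (np.float64(138.2407712118036), np.float64(176.90333806880653))
-0.005 1 (np.float64(164.42224717188782), np.float64(175.8908941441986))
-0.01 -1 (np.float64(137.99366641654728), np.float64(175.06337102777863))
-0.01 1 (np.float64(164.2396920018545), np.float64(174.05598833582908))
(np.float64(151.57086729029538), np.float64(178.2245021163443)) (np.float64(154.36540683583456), np.float64(194.59726780971755)) (np.float64(153.51316721242026), np.float64(194.65224721212525))
```

```bash
python3 -m pendant '[{"grip":0.4,"dx":-0.002,"dy":-0.001,"dz":0.03,"turn":0},{"grip":0.4,"dx":0,"dy":0,"dz":0.025,"turn":0},{"grip":0.4,"dx":0,"dy":0,"dz":0.015,"turn":0},{"grip":0.4,"dx":0,"dy":0,"dz":0.003,"turn":0},{"grip":0.4,"dx":0,"dy":0,"dz":0,"turn":0}]'
python3 -c "
from h import *
go(.563,-.2005,.054,3.11)"
```

```text
clock: 3.9
ee_pos: [0.5665, -0.2029, 0.0612]
orientation: [0.02, 1.0, -0.0, 0.0]
contact_force: [0.3, -0.4, -0.3]
width: 0.0598
finger_force: 0.0
clock 3.9 pos [ 0.5665 -0.2029  0.0612] head 3.1009 q6 -1.924 tool d [0.0036 0.0023 0.0072] turn -0.0091 F [ 0.29 -0.38 -0.31] M [-0.006  0.007 -0.052] w 0.0598 tilt [ 0.0006 -0.0002]
```

```bash
python3 -m pendant '[{"grip":0.4,"dx":0.0035,"dy":0.002,"dz":0.007,"turn":0},{"grip":0.4,"dx":0,"dy":0,"dz":0,"turn":0},{"grip":0.4,"dx":0,"dy":0,"dz":0,"turn":0}]'; python3 -m pendant '[{"grip":-1,"dx":0,"dy":0,"dz":0,"turn":0},{"grip":-1,"dx":0,"dy":0,"dz":0,"turn":0},{"grip":-1,"dx":0,"dy":0,"dz":0,"turn":0},{"grip":-1,"dx":0,"dy":0,"dz":0,"turn":0},{"grip":-1,"dx":0,"dy":0,"dz":0,"turn":0},{"grip":-1,"dx":0,"dy":0,"dz":0,"turn":0}]'
python3 -c "
from h import *
go(.563,-.2005,.054,3.11)"
```

```text
clock: 4.2
ee_pos: [0.5627, -0.2004, 0.0538]
orientation: [0.02, 1.0, -0.0, 0.0]
contact_force: [0.1, 0.1, -0.4]
width: 0.06
finger_force: 0.0
clock: 4.8
ee_pos: [0.5629, -0.2004, 0.054]
orientation: [0.02, 1.0, -0.0, 0.0]
contact_force: [-2.0, 1.9, 9.7]
width: 0.0236
finger_force: 58.2
clock 4.8 pos [ 0.5629 -0.2004  0.054 ] head 3.1019 q6 -1.924 tool d [-0.0001 -0.0001 -0.    ] turn -0.0081 F [-2.02  1.89  9.67] M [0.221 0.296 0.165] w 0.0236 tilt [ 0.0006 -0.0002]
```

```bash
python3 -m pendant '[{"grip":-1,"dx":0,"dy":0,"dz":-0.01,"turn":0},{"grip":-1,"dx":0,"dy":0,"dz":-0.03,"turn":0},{"grip":-1,"dx":0,"dy":0,"dz":-0.04,"turn":0},{"grip":-1,"dx":0,"dy":0,"dz":-0.04,"turn":0},{"grip":-1,"dx":0,"dy":0,"dz":-0.03,"turn":0},{"grip":-1,"dx":0,"dy":0,"dz":0,"turn":0}]'
python3 - <<'E'
from h import *
go(.588,.2105,.19,3.26)
c=[]
for n,b in(('top',(300,150,100,75)),('scene',(100,120,100,75))):
    s=snap(n);x,y,w,h=b;c.append(cv2.resize(s['pixels'][y:y+h,x:x+w,::-1],(400,300),interpolation=cv2.INTER_CUBIC))
cv2.imwrite('pics/g2.png',np.hstack(c))
E
```

```text
clock: 5.4
ee_pos: [0.5649, -0.2012, 0.2082]
orientation: [0.02, 1.0, -0.001, 0.003]
contact_force: [0.5, -0.3, -3.8]
width: 0.0237
finger_force: 59.6
clock 5.4 pos [ 0.5649 -0.2012  0.2082] head 3.1018 q6 -1.924 tool d [-0.0066  0.4124  0.0173] turn -0.1582 F [ 0.47 -0.29 -3.84] M [-0.078 -0.016  0.013] w 0.0237 tilt [ 0.0065 -0.0026]
```

View pics/g2.png

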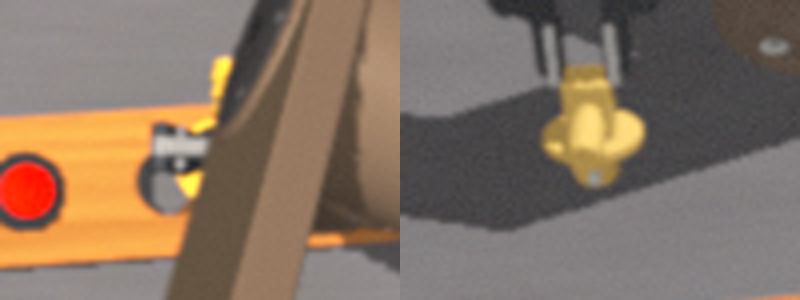

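The elbow is lifted clear and held upright in the fingers, with its barb towards the scene camera. Spigot bottom is at about (149,165). I'll check the in-hand pose numerically.

```bash
python3 -m pendant '[{"grip":-1,"dx":0,"dy":0,"dz":0,"turn":0}]'; python3 - <<'E'
from h import *
import pickle
go(.588,.2105,.19,3.26)
s=snap('scene');pickle.dump(s,open('s2.pkl','wb'))
cv2.imwrite('pics/g3.png',cv2.resize(s['pixels'][120:180,110:190,::-1],(800,600),interpolation=cv2.INTER_CUBIC))
o=get_obs();p=np.array(o['ee_pos']);M=R.from_quat(o['orientation']).as_matrix()
X=-M[:,0];Y=-M[:,1] if 0 else np.cross([0,0,1],X);Z=np.array([0,0,1])
O=p-.033*Z
def q(n,a): P=O+a[0]*X+a[1]*Y+a[2]*Z;u,v=proj(s,P);print(n,round((u-110+.5)*10),round((v-120+.5)*10))
q('top c',(0,0,.066))
for a in((1,1),(1,-1),(-1,1),(-1,-1)): q('top corner',(a[0]*.013,a[1]*.013,.066))
q('tip',(.06,0,.046));q('spigot end',(0,0,0));q('pin+',(.0205,0,.01));q('collarL',(0,-.0275,.03));q('collarR',(0,.0275,.03))
q('tcp L',(0,.013,.033));q('tcp R',(0,-.013,.033))
E
```

```text
clock: 5.6
ee_pos: [0.5617, -0.2, 0.2022]
orientation: [0.02, 1.0, 0.0, -0.001]
contact_force: [-0.2, 0.3, -3.9]
width: 0.0236
finger_force: 59.6
clock 5.6 pos [ 0.5617 -0.2     0.2022] head 3.1018 q6 -1.924 tool d [-0.0099  0.4112  0.0125] turn -0.1582 F [-0.17  0.27 -3.94] M [-0.008  0.032 -0.02 ] w 0.0236 tilt [-0.002   0.0008]
top c 383 193
top corner 438 219
top corner 318 223
top corner 446 164
top corner 329 168
tip 370 407
spigot end 412 451
pin+ 401 459
collarL 275 340
collarR 522 331
tcp L 456 322
tcp R 339 326
```

View pics/g3.png

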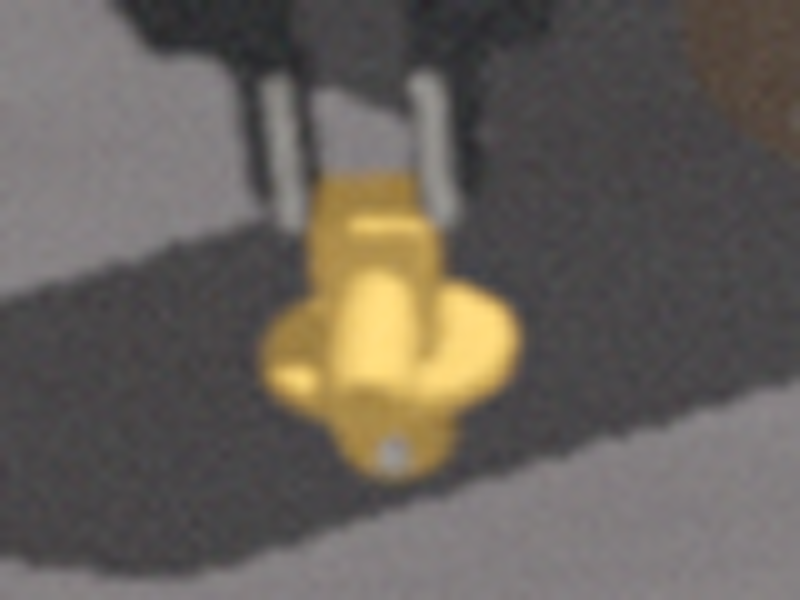

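```bash
python3 -m pendant '[{"grip":-1,"dx":0,"dy":0,"dz":0,"turn":-0.08},{"grip":-1,"dx":0,"dy":0,"dz":0,"turn":-0.08},{"grip":-1,"dx":-0.004,"dy":0.02,"dz":0,"turn":0},{"grip":-1,"dx":-0.0085,"dy":0.045,"dz":0,"turn":0},{"grip":-1,"dx":-0.0085,"dy":0.045,"dz":0,"turn":0},{"grip":-1,"dx":-0.0085,"dy":0.045,"dz":0,"turn":0},{"grip":-1,"dx":-0.0085,"dy":0.045,"dz":0,"turn":0},{"grip":-1,"dx":-0.0085,"dy":0.045,"dz":0,"turn":0}]'
python3 -m pendant '[{"grip":-1,"dx":-0.0085,"dy":0.045,"dz":0,"turn":0},{"grip":-1,"dx":-0.0085,"dy":0.045,"dz":0,"turn":0},{"grip":-1,"dx":-0.0085,"dy":0.045,"dz":0,"turn":0},{"grip":-1,"dx":-0.004,"dy":0.02,"dz":0,"turn":0},{"grip":-1,"dx":0,"dy":0,"dz":0,"turn":0},{"grip":-1,"dx":0,"dy":0,"dz":0,"turn":0}]'
python3 - <<'E'
from h import *
import pickle
go(.588,.2105,.17,3.26)
c=[]
for n,b in(('top',(150,150,80,60)),('scene',(285,130,80,60))):
    s=snap(n);pickle.dump(s,open(n+'3.pkl','wb'));x,y,w,h=b;c.append(cv2.resize(s['pixels'][y:y+h,x:x+w,::-1],(400,300),interpolation=cv2.INTER_CUBIC))
cv2.imwrite('pics/g4.png',np.hstack(c))
o=get_obs();p=np.array(o['ee_pos']);M=R.from_quat(o['orientation']).as_matrix()
X=-M[:,0];Y=np.cross([0,0,1],X);Z=np.array([0,0,1]);O=p-.033*Z
def q(n,a): P=O+a[0]*X+a[1]*Y+a[2]*Z;u,v=proj(s,P);print(n,round(400+(u-285+.5)*5),round((v-130+.5)*5))
for a in((1,1),(1,-1),(-1,1),(-1,-1)): q('top corner',(a[0]*.013,a[1]*.013,.066))
q('pin+',(.0205,0,.01));q('collarL',(0,-.0275,.03));q('collarR',(0,.0275,.03))
u,v=proj(s,(.588,.2105,.116));print('seal',400+(u-284.5)*5,(v-129.5)*5)
E
```

```text
clock: 6.45
ee_pos: [0.5786, 0.0502, 0.2021]
orientation: [-0.06, 0.998, 0.0, -0.001]
contact_force: [1.3, 0.4, -2.2]
width: 0.0235
finger_force: 59.6
clock: 7.05
ee_pos: [0.5893, 0.2058, 0.202]
orientation: [-0.061, 0.998, -0.0, -0.001]
contact_force: [-0.7, -0.0, -3.0]
width: 0.0238
finger_force: 59.7
clock 7.05 pos [0.5893 0.2058 0.202 ] head -3.0202 q6 -1.404 tool d [0.0007 0.0048 0.032 ] turn 0.003 F [-0.72 -0.   -3.01] M [-0.031  0.001  0.003] w 0.0238 tilt [-0.0022 -0.0009]
top corner 660 37
top corner 606 43
top corner 638 12
top corner 585 18
pin+ 627 157
collarL 558 104
collarR 670 91
seal 607.5546784030979 248.4362046614909
```

View pics/g4.png

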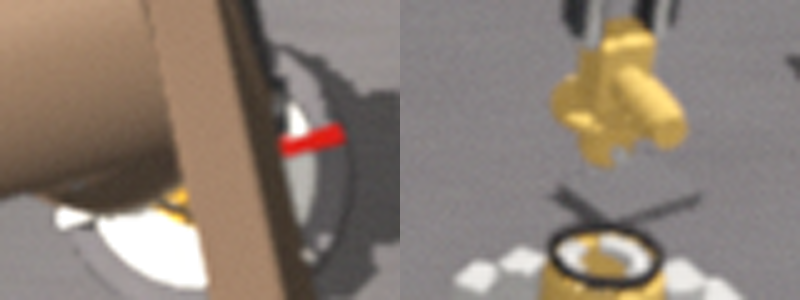

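The right crop shows the elbow over the coupling, with the spigot end at about (603,160) and the seal ring centre at about (605,255), consistent with projection to within about 1.3 px. I'll descend and feel.

```bash
python3 -m pendant '[{"grip":-1,"dx":0,"dy":0.005,"dz":0.025,"turn":0},{"grip":-1,"dx":0,"dy":0,"dz":0.02,"turn":0},{"grip":-1,"dx":0,"dy":0,"dz":0.007,"turn":0},{"grip":-1,"dx":0,"dy":0,"dz":0,"turn":0},{"grip":-1,"dx":0,"dy":0,"dz":0,"turn":0}]'
python3 -c "
from h import *
go(.589,.2105,.137,3.26)"
python3 -m pendant '[{"grip":-1,"dx":0,"dy":0,"dz":0.003,"turn":0},{"grip":-1,"dx":0,"dy":0,"dz":0.003,"turn":0},{"grip":-1,"dx":0,"dy":0,"dz":0,"turn":0}]'
python3 -c "
from h import *
go(.589,.2105,.137,3.26)"
```

```text
clock: 7.65
ee_pos: [0.5901, 0.2103, 0.1521]
orientation: [-0.06, 0.998, 0.0, 0.0]
contact_force: [0.0, 1.1, -1.7]
width: 0.0234
finger_force: 59.7
clock 7.65 pos [0.5901 0.2103 0.1521] head -3.0222 q6 -1.396 tool d [0.001  0.0003 0.0151] turn 0.001 F [ 0.03  1.11 -1.68] M [-0.002  0.025  0.033] w 0.0234 tilt [0.0007 0.0002]
clock: 7.95
ee_pos: [0.5895, 0.2108, 0.1454]
orientation: [-0.06, 0.998, -0.0, -0.0]
contact_force: [-0.7, -0.6, -3.9]
width: 0.024
finger_force: 59.7
clock 7.95 pos [0.5895 0.2108 0.1454] head -3.0214 q6 -1.396 tool d [ 0.0005 -0.0002  0.0084] turn 0.0018 F [-0.66 -0.6  -3.85] M [ 0.002 -0.025  0.073] w 0.024 tilt [-0. -0.]
```

```bash
for i in 1 2 3; do python3 -m pendant '[{"grip":-1,"dx":0,"dy":0,"dz":0.003,"turn":0},{"grip":-1,"dx":0,"dy":0,"dz":0,"turn":0}]' | grep -E "ee_pos|force"; done
python3 -c "
from h import *
go(.589,.2105,.13,3.26)"
```

```text
ee_pos: [0.5894, 0.2108, 0.1421]
contact_force: [-0.4, 0.3, -3.2]
finger_force: 59.7
ee_pos: [0.5893, 0.2108, 0.139]
contact_force: [-1.1, -0.2, -3.4]
finger_force: 59.7
ee_pos: [0.5892, 0.211, 0.136]
contact_force: [-1.5, 1.8, -4.6]
finger_force: 59.6
clock 8.55 pos [0.5892 0.211  0.136 ] head -3.0214 q6 -1.396 tool d [ 0.0002 -0.0005  0.006 ] turn 0.0018 F [-1.46  1.78 -4.59] M [0.529 0.206 0.024] w 0.0236 tilt [-0.0006  0.0001]
```

```bash
python3 -m pendant '[{"grip":-1,"dx":0,"dy":0.0005,"dz":0.0015,"turn":0},{"grip":-1,"dx":0,"dy":0,"dz":0,"turn":0}]' | grep -E "xx"
python3 -c "
from h import *
go(.589,.2105,.13,3.26)"
python3 -m pendant '[{"grip":-1,"dx":0,"dy":0,"dz":0.0015,"turn":0},{"grip":-1,"dx":0,"dy":0,"dz":0,"turn":0}]' | grep -E "xx"
python3 -c "
from h import *
go(.589,.2105,.13,3.26)"
```

```text
clock 8.75 pos [0.5893 0.2113 0.1347] head -3.0213 q6 -1.395 tool d [ 0.0004 -0.0008  0.0047] turn 0.0019 F [-1.07  0.76 -2.56] M [0.255 0.218 0.029] w 0.0237 tilt [-0.0004 -0.0001]
clock 8.95 pos [0.5893 0.2113 0.1332] head -3.0214 q6 -1.395 tool d [ 0.0004 -0.0008  0.0032] turn 0.0018 F [-0.72  0.58 -3.53] M [0.325 0.25  0.03 ] w 0.0236 tilt [-0.0003 -0.    ]
```

```bash
for i in 1 2; do python3 -m pendant '[{"grip":-1,"dx":0.0004,"dy":0.0004,"dz":0.0015,"turn":0},{"grip":-1,"dx":0,"dy":0,"dz":0,"turn":0}]' | grep -E "xx"
python3 -c "
from h import *
go(.589,.2105,.126,3.26)"; done
```

```text
clock 9.15 pos [0.589  0.2116 0.1317] head -3.0213 q6 -1.394 tool d [ 0.0002 -0.0011  0.0057] turn 0.0019 F [ 0.24  1.04 -2.81] M [0.089 0.066 0.008] w 0.0234 tilt [ 0.     -0.0001]
clock 9.35 pos [0.5885 0.212  0.1302] head -3.0213 q6 -1.394 tool d [-0.0003 -0.0015  0.0042] turn 0.0018 F [ 0.17 -0.52 -3.67] M [-0.035  0.043 -0.022] w 0.0235 tilt [-0.0001 -0.0001]
```

```bash
for i in 1 2 3; do python3 -m pendant '[{"grip":-1,"dx":0,"dy":0,"dz":0.0015,"turn":0},{"grip":-1,"dx":0,"dy":0,"dz":0,"turn":0}]' | grep -E "xx"
python3 -c "
from h import *
go(.589,.2105,.126,3.26)"; done
```

```text
clock 9.55 pos [0.5885 0.212  0.1287] head -3.0214 q6 -1.394 tool d [-0.0003 -0.0015  0.0027] turn 0.0018 F [ 0.37  0.05 -3.64] M [-0.001  0.055  0.017] w 0.0237 tilt [-0.0002 -0.0001]
clock 9.75 pos [0.5885 0.212  0.1272] head -3.0214 q6 -1.394 tool d [-0.0003 -0.0015  0.0012] turn 0.0017 F [-0.42 -0.43 -3.61] M [ 0.009 -0.04   0.021] w 0.0236 tilt [-0.0002 -0.0001]
clock 9.95 pos [0.5885 0.212  0.1257] head -3.0214 q6 -1.394 tool d [-0.0003 -0.0015 -0.0003] turn 0.0018 F [-0.   -0.08 -4.03] M [-0.042  0.054  0.031] w 0.0233 tilt [-0.0002 -0.0001]
```

```bash
for i in 1 2 3; do python3 -m pendant '[{"grip":-1,"dx":0,"dy":0,"dz":0.0008,"turn":0},{"grip":-1,"dx":0,"dy":0,"dz":0,"turn":0}]' | grep -E "xx"
python3 -c "
from h import *
go(.589,.2105,.126,3.26)"; done
```

```text
clock 10.15 pos [0.5886 0.212  0.1252] head -3.0214 q6 -1.394 tool d [-0.0002 -0.0016 -0.0008] turn 0.0018 F [-0.45  0.68 -2.42] M [0.026 0.089 0.007] w 0.0236 tilt [0. 0.]
clock 10.35 pos [0.5886 0.2121 0.1244] head -3.0213 q6 -1.394 tool d [-0.0002 -0.0016 -0.0016] turn 0.0019 F [-1.03 -0.75  1.96] M [-0.077  0.21  -0.007] w 0.0236 tilt [0.0001 0.    ]
clock 10.55 pos [0.5886 0.212  0.1236] head -3.0213 q6 -1.394 tool d [-0.0002 -0.0016 -0.0024] turn 0.0018 F [-2.47 -1.66  2.65] M [-0.036  0.299  0.028] w 0.0233 tilt [0.0001 0.    ]
```

```bash
for i in 1 2; do python3 -m pendant '[{"grip":-1,"dx":0,"dy":0,"dz":0,"turn":0.05},{"grip":-1,"dx":0,"dy":0,"dz":0,"turn":0.05},{"grip":-1,"dx":0,"dy":0,"dz":0,"turn":0.05},{"grip":-1,"dx":0,"dy":0,"dz":0,"turn":0}]' | grep -E "xx"
python3 -c "
from h import *
go(.5886,.212,.1236,-1.315+np.pi)"; done
```

```text
clock 10.95 pos [0.5889 0.2122 0.1237] head 3.1109 q6 -1.243 tool d [ 0.0003 -0.0002  0.0001] turn 1.2843 F [-0.31  1.56  3.43] M [ 0.137  0.011 -0.078] w 0.0237 tilt [0.0007 0.0003]
clock 11.35 pos [0.5889 0.2122 0.1237] head 2.9623 q6 -1.094 tool d [ 0.0002 -0.0002  0.0001] turn 1.1357 F [-0.41  1.26  3.02] M [ 0.136  0.009 -0.017] w 0.0237 tilt [0.0006 0.0003]
```

```bash
for i in 1 2; do python3 -m pendant '[{"grip":-1,"dx":0,"dy":0,"dz":0,"turn":0.05},{"grip":-1,"dx":0,"dy":0,"dz":0,"turn":0.05},{"grip":-1,"dx":0,"dy":0,"dz":0,"turn":0.05},{"grip":-1,"dx":0,"dy":0,"dz":0,"turn":0}]' | grep -E "xx"
python3 -c "
from h import *
go(.5886,.212,.1236,-1.315+np.pi)"; done
```

```text
clock 11.75 pos [0.5889 0.2121 0.1236] head 2.8132 q6 -0.945 tool d [ 0.0002 -0.0002  0.    ] turn 0.9866 F [-0.96 -0.27  3.34] M [ 0.116 -0.013 -0.013] w 0.0235 tilt [0.0005 0.0002]
clock 12.15 pos [0.5888 0.2121 0.1236] head 2.6637 q6 -0.796 tool d [ 0.0001 -0.0002 -0.    ] turn 0.8371 F [0.93 1.07 3.11] M [ 0.248 -0.096  0.023] w 0.0236 tilt [0.0004 0.0002]
```

```bash
for i in 1 2; do python3 -m pendant '[{"grip":-1,"dx":0,"dy":0,"dz":0.0001,"turn":0.05},{"grip":-1,"dx":0,"dy":0,"dz":0.0001,"turn":0.05},{"grip":-1,"dx":0,"dy":0,"dz":0.0002,"turn":0.05},{"grip":-1,"dx":0,"dy":0,"dz":0,"turn":0}]' | grep -E "xx"
python3 -c "
from h import *
go(.5886,.212,.1236,-1.315+np.pi)"; done
```

```text
clock 12.55 pos [0.5887 0.2122 0.1232] head 2.514 q6 -0.646 tool d [ 0.     -0.0002 -0.0004] turn 0.6874 F [0.47 2.03 4.25] M [ 0.311 -0.035  0.012] w 0.0236 tilt [0.0003 0.0002]
clock 12.95 pos [0.5888 0.2122 0.1229] head 2.3642 q6 -0.496 tool d [ 0.     -0.0003 -0.0007] turn 0.5376 F [0.59 2.66 4.07] M [ 0.516 -0.134  0.035] w 0.0233 tilt [0.0005 0.0003]
```

```bash
for i in 1; do python3 -m pendant '[{"grip":-1,"dx":0.0004,"dy":0.0004,"dz":0.0002,"turn":0.05},{"grip":-1,"dx":0,"dy":0,"dz":0.0002,"turn":0.05},{"grip":-1,"dx":0,"dy":0,"dz":0.0002,"turn":0.05},{"grip":-1,"dx":0,"dy":0,"dz":0,"turn":0}]' | grep -E "xx"
python3 -c "
from h import *
go(.5886,.212,.1236,-1.315+np.pi)"; done
```

```text
clock 13.35 pos [0.5888 0.2125 0.1222] head 2.2145 q6 -0.345 tool d [-0.0003 -0.0005 -0.0014] turn 0.3879 F [0.14 0.12 5.49] M [ 0.038 -0.045  0.024] w 0.0234 tilt [ 0.0003 -0.0001]
```

```bash
python3 -m pendant '[{"grip":-1,"dx":0,"dy":0,"dz":0,"turn":0.05},{"grip":-1,"dx":0,"dy":0,"dz":0,"turn":0.05},{"grip":-1,"dx":0,"dy":0,"dz":0,"turn":0.05},{"grip":-1,"dx":0,"dy":0,"dz":0,"turn":0}]' | grep -E "xx"
python3 - <<'E'
from h import *
import pickle
go(.5886,.212,.1236,-1.315+np.pi)
c=[]
for n,b in(('top',(150,150,80,60)),('scene',(285,150,80,60))):
    s=snap(n);pickle.dump(s,open(n+'5.pkl','wb'));x,y,w,h=b;c.append(cv2.resize(s['pixels'][y:y+h,x:x+w,::-1],(400,300),interpolation=cv2.INTER_CUBIC))
cv2.imwrite('pics/g5.png',np.hstack(c))
E
```

```text
clock 13.75 pos [0.5888 0.2125 0.1222] head 2.0645 q6 -0.196 tool d [-0.0004 -0.0004 -0.0014] turn 0.238 F [ 0.53 -0.01  4.2 ] M [ 0.057 -0.142  0.082] w 0.0236 tilt [ 0.0004 -0.    ]
```

View pics/g5.png

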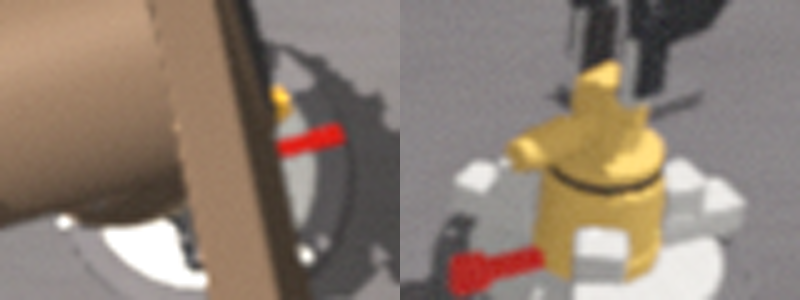

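The elbow is seated on the seal with the barb just short of the pointer: the barb tip is at (285,103) and the pointer at (310,140) in the top crop. Torque has begun to rise.

```bash
python3 -m pendant '[{"grip":-1,"dx":0,"dy":0,"dz":0.0002,"turn":0.05},{"grip":-1,"dx":0,"dy":0,"dz":0.0002,"turn":0.05},{"grip":-1,"dx":0,"dy":0,"dz":0.0002,"turn":0.05},{"grip":-1,"dx":0,"dy":0,"dz":0,"turn":0}]' | grep -E "xx"
python3 - <<'E'
from h import *
import pickle
go(.5886,.212,.1236,-1.315+np.pi)
t=snap('top');pickle.dump(t,open('t6.pkl','wb'));s=snap('scene');pickle.dump(s,open('s6.pkl','wb'))
hsv=cv2.cvtColor(t['pixels'],cv2.COLOR_RGB2HSV)
m=cv2.inRange(hsv,(18,110,80),(35,255,255));m[:,:195]=0;m[:,230:]=0;m[:165]=0;m[195:]=0
r=cv2.inRange(hsv,(0,150,100),(8,255,255))
for u in range(200,222): print(u,(np.nonzero(m[:,u])[0]).tolist(),(np.nonzero(r[165:195,u])[0]+165).tolist())
P=(.5888,.2125)
for n,h in(('tcp barb',-1.389),('ptr',-1.315)):
  print(n,proj(t,(P[0]+.06*np.cos(h),P[1]+.06*np.sin(h),.134)),proj(t,(P[0]+.075*np.cos(h),P[1]+.075*np.sin(h),.072)))
cv2.imwrite('pics/g6.png',np.hstack([cv2.resize(t['pixels'][155:200,180:240,::-1],(400,300),interpolation=cv2.INTER_CUBIC),cv2.resize(s['pixels'][150:210,285:365,::-1],(400,300),interpolation=cv2.INTER_CUBIC)]))
E
```

```text
clock 14.25 pos [0.5888 0.2126 0.1216] head 1.9138 q6 -0.045 tool d [-0.0005 -0.0004 -0.002 ] turn 0.0872 F [1.31 1.22 6.17] M [ 0.067 -0.089  0.039] w 0.0232 tilt [0.0004 0.    ]
200 [] []
201 [] []
202 [] []
203 [] []
204 [] []
205 [172, 173, 174, 175, 176, 177] [179, 180]
206 [172, 173, 174, 175, 176] [178, 179, 180]
207 [171, 172, 173, 174, 175, 176] [178, 179, 180]
208 [173, 174, 175] [177, 178, 179, 180]
209 [] [177, 178, 179, 180]
210 [] [177, 178, 179]
211 [] [177, 178, 179]
212 [] [176, 177, 178, 179]
213 [] [176, 177, 178, 179]
214 [] [175, 176, 177, 178, 179]
215 [] [175, 176, 177, 178, 179]
216 [] [175, 176, 177, 178]
217 [] [175, 176, 177, 178]
218 [] [176, 177, 178]
219 [] []
220 [] []
221 [] []
tcp barb (np.float64(209.0820032566215), np.float64(177.38337363541916)) (np.float64(216.56696615096126), np.float64(178.59308391429863))
ptr (np.float64(208.73059044564187), np.float64(175.67487105129342)) (np.float64(216.14582463001253), np.float64(176.55736669323306))
```

View pics/g6.png

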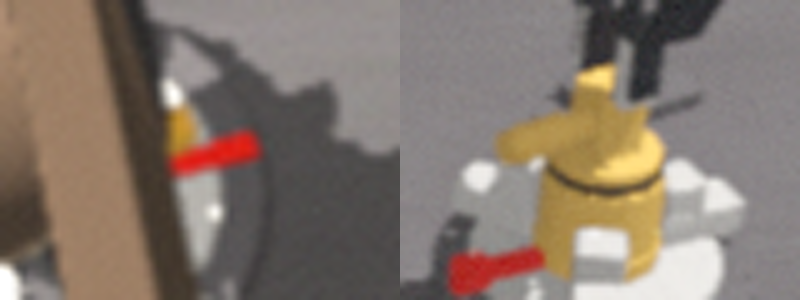

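The barb tip is at (207.5,174) and the pointer tip at (217.5,176.5) in top-image pixels, both as predicted for a remaining turn of about 0.087 rad. I'll finish the turn just short of the pointer.

```bash
python3 -m pendant '[{"grip":-1,"dx":0,"dy":0,"dz":0.0002,"turn":0.04},{"grip":-1,"dx":0,"dy":0,"dz":0.0001,"turn":0.04},{"grip":-1,"dx":0,"dy":0,"dz":0,"turn":0},{"grip":-1,"dx":0,"dy":0,"dz":0,"turn":0}]' | grep -E "xx"
python3 - <<'E'
from h import *
go(.5886,.212,.1236,-1.315+np.pi)
E
```

```text
clock 14.75 pos [0.5889 0.2126 0.1214] head 1.8356 q6 0.033 tool d [-0.0005 -0.0004 -0.0022] turn 0.009 F [0.77 0.99 4.57] M [ 0.142 -0.204  0.046] w 0.0235 tilt [0.0005 0.0001]
```

```bash
python3 -m pendant '[{"grip":-0.2,"dx":0,"dy":0,"dz":0,"turn":0},{"grip":0.2,"dx":0,"dy":0,"dz":0,"turn":0},{"grip":0.4,"dx":0,"dy":0,"dz":0,"turn":0},{"grip":0.4,"dx":0,"dy":0,"dz":0,"turn":0},{"grip":0.4,"dx":0,"dy":0,"dz":0,"turn":0}]' 
python3 -m pendant '[{"grip":0.4,"dx":0,"dy":0,"dz":-0.02,"turn":0},{"grip":0.4,"dx":0,"dy":0,"dz":-0.03,"turn":0},{"grip":0.4,"dx":0,"dy":0,"dz":-0.04,"turn":0},{"grip":0.4,"dx":0,"dy":0,"dz":-0.04,"turn":0},{"grip":0.4,"dx":0.04,"dy":0,"dz":-0.02,"turn":0},{"grip":0.4,"dx":0.04,"dy":0,"dz":0,"turn":0},{"grip":0.4,"dx":0.04,"dy":0,"dz":0,"turn":0},{"grip":0.4,"dx":0,"dy":0,"dz":0,"turn":0}]'
python3 -m pendant '[{"grip":0.4,"dx":0.03,"dy":-0.035,"dz":0,"turn":0},{"grip":0.4,"dx":0.03,"dy":-0.035,"dz":0,"turn":0},{"grip":0.4,"dx":0,"dy":-0.04,"dz":0,"turn":0},{"grip":0.4,"dx":0,"dy":-0.03,"dz":0,"turn":0},{"grip":0.4,"dx":0,"dy":0,"dz":0,"turn":0},{"grip":0.4,"dx":0,"dy":0,"dz":0,"turn":0}]'
python3 - <<'E'
from h import *
import pickle
t=snap('top');pickle.dump(t,open('t7.pkl','wb'));s=snap('scene');pickle.dump(s,open('s7.pkl','wb'))
cv2.imwrite('pics/g7.png',np.hstack([cv2.resize(t['pixels'][152:212,155:235,::-1],(400,300),interpolation=cv2.INTER_CUBIC),cv2.resize(s['pixels'][150:210,285:365,::-1],(400,300),interpolation=cv2.INTER_CUBIC)]))
hsv=cv2.cvtColor(t['pixels'],cv2.COLOR_RGB2HSV)
m=cv2.inRange(hsv,(18,110,80),(35,255,255))
for u in range(186,214):
  q=np.nonzero(m[165:200,u])[0]+165; print(u,q.min() if len(q) else '',q.max() if len(q) else '',end='; ')
E
```

```text
clock: 15.25
ee_pos: [0.5885, 0.2125, 0.1211]
orientation: [0.609, 0.793, -0.0, -0.0]
contact_force: [-0.7, 0.6, 0.1]
width: 0.0596
finger_force: 0.0
clock: 16.05
ee_pos: [0.5562, 0.3327, 0.2713]
orientation: [0.608, 0.794, 0.001, -0.0]
contact_force: [0.1, -0.7, 0.1]
width: 0.0597
finger_force: 0.0
clock: 16.65
ee_pos: [0.4068, 0.3503, 0.2716]
orientation: [0.609, 0.793, 0.0, 0.0]
contact_force: [-0.2, 0.1, 0.2]
width: 0.0598
finger_force: 0.0
186 172 193; 187 172 194; 188 172 194; 189 172 194; 190 172 194; 191 172 194; 192 172 194; 193 173 193; 194 174 192; 195 174 191; 196 174 191; 197 175 189; 198 175 189; 199 174 188; 200 174 187; 201 173 180; 202 173 180; 203 173 179; 204 173 179; 205 173 178; 206 173 178; 207 173 178; 208 173 177; 209 176 176; 210  ; 211  ; 212  ; 213  ;
```

View pics/g7.png

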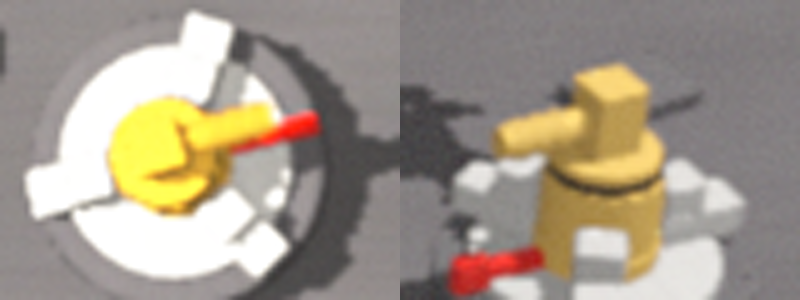

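```bash
python3 - <<'E'
from h import *
import pickle
t=pickle.load(open('t7.pkl','rb'))
hsv=cv2.cvtColor(t['pixels'],cv2.COLOR_RGB2HSV)
w=t['pixels'].astype(float)
m=cv2.inRange(hsv,(18,90,80),(35,255,255));r=cv2.inRange(hsv,(0,130,80),(8,255,255))
B=np.array([plane(t,u,np.nonzero(m[165:185,u])[0].mean()+165,.134) for u in range(202,209)])
C=np.array([plane(t,u,np.nonzero(r[165:195,u])[0].mean()+165,.072) for u in range(210,218)])
P=np.array([plane(t,np.nonzero(m[v,165:200])[0].min()+164.5,v,.118) for v in range(176,193)])
Q=np.array([plane(t,u,np.nonzero(m[165:200,u])[0].max()+165.5,.118) for u in range(180,197)])
A=np.vstack([P,Q])[:,:2];x=np.linalg.lstsq(np.c_[2*A,np.ones(len(A))],(A**2).sum(1),rcond=None)[0];c=x[:2];print('axis',c,np.sqrt(x[2]+c@c))
for c in (c,np.array([.5888,.2104])):
  for n,Z in(('barb',B),('ptr',C)):
    d=Z[:,:2]-c;print(n,np.arctan2(d[:,1],d[:,0]).round(3),np.hypot(*d[-1]).round(3))
E
```

```text
axis [0.58700918 0.20809881] 0.03044154769636606
barb [-1.189 -1.183 -1.204 -1.197 -1.215 -1.232 -1.225] 0.055
ptr [-1.306 -1.272 -1.264 -1.256 -1.268 -1.279 -1.29  -1.264] 0.074
barb [-1.251 -1.241 -1.258 -1.248 -1.264 -1.277 -1.268] 0.057
ptr [-1.348 -1.313 -1.303 -1.293 -1.304 -1.313 -1.322 -1.296] 0.076
```

```bash
python3 - <<'E'
from h import *
import pickle
from scipy.ndimage import map_coordinates
def prof(f,cols,v0,v1):
    p=pickle.load(open(f,'rb'))['pixels'].astype(float);b=p[...,0]-p[...,2];out=[]
    for u in cols:
        w=np.clip(b[v0:v1,u]-25,0,None); g=np.clip(p[v0:v1,u,1]-p[v0:v1,u,2]-20,0,None) # green-blue: brass not red
        out.append((g*np.arange(v0,v1)).sum()/max(g.sum(),1))
    return np.round(out,2)
for f in('t6.pkl','t7.pkl'): print(f,prof(f,range(204,209),165,185))
t=pickle.load(open('t7.pkl','rb'))
print('line t7',prof('t7.pkl',range(201,209),165,185))
for h in(-1.228,-1.25,-1.28,-1.306):
  for r in (.045,.05,.055): print(h,r,np.round(proj(t,(.5888+r*np.cos(h),.2125+r*np.sin(h),.134)),2),end=' ')
  print()
t0=pickle.load(open('top0.pkl','rb'))
p=t['pixels'].astype(float);w=np.clip(p[...,0]-2*p[...,1],0,None)
for f in('top0.pkl','t7.pkl'):
  p=pickle.load(open(f,'rb'))['pixels'].astype(float);w=np.clip(p[...,0]-1.6*np.maximum(p[...,1],p[...,2])-30,0,None)
  us=np.arange(203 if f[1]=='o' else 210,217);vs=[(w[168:190,u]*np.arange(168,190)).sum()/w[168:190,u].sum() for u in us]
  C=np.array([plane(t,u,v,.072) for u,v in zip(us,vs)]);d=C[:,:2]-[.5888,.2125];print(np.round(vs,2),np.arctan2(d[:,1],d[:,0]).round(3),'line',np.arctan2(-1,-np.polyfit(C[:,1],C[:,0],1)[0]))
us=np.arange(202,208);C=np.array([plane(t,u,v,.134) for u,v in zip(us,prof('t7.pkl',us,165,185))]);print('barb line',np.arctan2(-1,-np.polyfit(C[:,1],C[:,0],1)[0]),np.arctan2(C[:,1]-.2125,C[:,0]-.5888))
E
```

```text
t6.pkl [176.57 174.49 174.32 174.1  174.15]
t7.pkl [176.06 175.72 175.59 175.43 175.57]
line t7 [177.14 176.66 176.35 176.06 175.72 175.59 175.43 175.57]
-1.228 0.045 [202.55 175.63] -1.228 0.05 [204.42 174.99] -1.228 0.055 [206.29 174.35] 
-1.25 0.045 [202.67 176.  ] -1.25 0.05 [204.55 175.4 ] -1.25 0.055 [206.44 174.8 ] 
-1.28 0.045 [202.82 176.51] -1.28 0.05 [204.72 175.97] -1.28 0.055 [206.62 175.42] 
-1.306 0.045 [202.94 176.95] -1.306 0.05 [204.85 176.46] -1.306 0.055 [206.77 175.96] 
[180.01 179.9  179.47 179.09 179.08 179.02 178.7  178.33 178.07 177.65
 177.43 177.24 177.06 176.8 ] [-1.327 -1.334 -1.323 -1.315 -1.328 -1.336 -1.332 -1.326 -1.325 -1.317
 -1.318 -1.32  -1.323 -1.322] line -1.3116964008672582
[178.59 178.06 177.58 177.24 176.97 176.7  176.44] [-1.337 -1.324 -1.315 -1.311 -1.31  -1.31  -1.31 ] line -1.2231279752844721
barb line -1.313837453739046 [-1.27508396 -1.27411444 -1.27426465 -1.27199424 -1.27955576 -1.28511718]
```

```bash
python3 -c "
from h import *
print(robot.sign_off())"
```

```text
the job is handed in; nothing more can be done
None
```

The elbow is screwed into the coupling and tight on its seal, and I've let go and handed the job in at about 17 s of the 58 s limit; the barb stops an estimated 0.01–0.03 rad short of the red pointer, not past it.

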